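# Stack the parts cups and hold the saw-blade tensioner open

## Robot

A 6-joint arm with a two-finger parallel gripper is mounted at the origin on the work surface. World frame = base frame: x ahead of the robot, y to its left, z up, the work surface at z = 0. Lengths are in m, angles in rad, forces in N, time in s.
With the tool pointing down it reaches from about 0.35 to 0.775 m from the base axis. Payload 5.5 kg.
Tool frame: the origin (TCP) lies at the very end of the fingers, on their centre line; the grasp point (between the pads) lies env.hold_point_z behind it (env.hold_point_z is the distance from the TCP to the grasp point, in m); z points along the fingers, y is the line along which they close (so a half turn about z gives the same grasp; the last joint's range is limited). The gripper opens to 85 mm and grips with 20 to 120 N. Pads are 22 mm wide; open, the fingers measure 114 mm over their backs; the gripper's body (76 mm by 85 mm) begins 54 mm behind the grasp point. The pads swing forward as they close: fully open they stand 13 mm farther back than shut.
Start: joints at [1.095, 0.313, 0.046, 1.304, 0, 1.431], TCP at [0.19, 0.543, 0.231] pointing down, gripper open.
Joint ranges: [-2.76, 2.76], [-0.86, 1.69], [-1.03, 1.26], [-2.2, 2.34], [-1.47, 1.5], [-3.14, 3.14]. Speed limits (rad/s): [2.57, 2.57, 3.14, 3.14, 3.14, 3.14].

## Interface

Orientations are given as a unit quaternion [w, x, y, z].
In Python, from workcell import env gives the robot as it stands.
- The arm moves only by the tool carry_out, never from a script. Its argument "steps" is a list of rows, each a list of 3 entries, a list of its own where there are three numbers: the turn, a rotation vector about the tool's x, y, z in degrees, then the shift along the tool's x, y, z in cm, then the closure in counts, from 0 (fully open) to 255 (shut). A call has exactly 8 rows; each row is the pose to reach, as a shift and turn from the pose commanded when the call began, along the tool's axes at that moment; what a row does not reach only later rows make up. A row lasts 1/8 s, in which the tool goes at most 62.5 mm and 10.7 degrees, less where a joint would pass 70% of its speed; a pose out of reach is approached as far as the arm can. A call with a gripper value outside its range is refused whole. The fingers move at their own pace and stop on an object; "force" is the grip in N (left out, the last holds). Time passes only in rows, so rows that repeat a pose let the fingers close, or fill a call up. It gives the time, the measured TCP pose, the force, the opening and the grip force at its end, in the units of the state.
- env.get_state(): the state, without advancing time (a new reading comes with each control period).
- env.read_camera(name): name is "scene" or "top" or "wrist"; returns (picture, depth): 420x560x3 uint8, red, green, blue; 420x560 float32, m along the optical axis (not along the pixel's ray), 0 where there is no reading.
- env.get_calibration(name): a dict with "fx", "fy", "cx", "cy" (pixels), "origin" and "orientation" of the camera in the world. Camera axes: x right, y up, looking along -z (the intrinsics and any distortion apply to the point x, -y, -z); pixel columns grow to the right and rows downward; lengths in m; the calibration is good to about 2 mm. A picture is of the moment at which its call begins: read the wrist's pose just before it. get_calibration takes no time and is no camera call; for the wrist camera it gives the pose at the moment of the call.
- env.hand_in(): hands the job in; it is judged then, once.
The state is a dict: "clock": time; "joint_pos": joint angles; "qvel": joint speeds; "tau": joint torques, N m; "tcp_pos": TCP position; "orientation": TCP orientation; "wrist_force": force on the tool from outside, world axes, zero at the start; "ft_torque": the same for the moment, N m; "finger_gap": finger opening in m; "grip_force": force on a finger pad.
Only numpy, scipy, OpenCV 4.12 (cv2) and the standard library are available. Lean on these libraries where they do the work, as an engineer would, in place of code of your own. Each camera call takes 0.05 s, during which the arm holds its last target. There are 200 camera calls.

## Task

Clear the run of the band-saw blade tensioner: nest the two stray orange cups one after the other into the orange cup on the black round stand, so that all three make one upright, fully seated stack on the stand. Then pull the tensioner's red spring-return handle straight out until its red pointer is over the yellow mark on the white rail, and finish while still holding it there, because it springs back when let go. Leave the other things on the bench where they are.

Things in the scene. Friction and masses are not known exactly. Their poses are not given: they have to be found in the camera images.
- cup_base: orange open-topped stacking cup, loose, upright on the black stand: bottom of the stack. All three cups are identical, round, 78 mm tall, about 90 g: straight foot 51 mm outer diameter, then from 38 mm up to the rim a straight collar, 65 mm outer, 57 mm inner diameter (wall 4 mm), with a flat ledge inside at 43 mm. Origin: centre of the underside, z up the axis
- cup_a: stray orange cup, same shape, upright on the bench in the way of the handle. A cup's foot goes into the collar of another and rests on its inner ledge: fully nested, its origin is 43 mm above the lower cup's origin, and its collar stays free above the lower rim for the fingers. Origin: centre of the underside, z up
- cup_b: stray orange cup, same shape, standing upright on the bench to the side. Origin: centre of the underside, z up
- stand_top (a point): centre of the top of the fixed black round stand (96 mm diameter, 6 mm high), on the robot's left or right; z up
- tensioner: fixed teal housing 160 x 200 x 85 mm, with a cover and knob on top (111 mm high), its front to the robot. Origin: centre of the underside; x points away from the robot: the handle is pulled along -x. On its -y side (the robot's right) a white scale rail, top 50 mm high, 30 mm wide, centreline y = -85 mm, runs from the front out to x = -260 mm
- pull_slide: spring-return slide: red bar on an upright steel plate (12 mm thick, 76 wide, 18 to 78 mm above the bench) on two rods from the housing. Moves only along the tensioner's x: home (start) to 90 mm out (-x). Spring 4 N at home, plus 0.11 N per mm; goes home when let go. Origin: below the bar's middle at bench height, axes as the tensioner's; home is x = -145, y = 0 mm there
- handle (a point): centre of the red handle bar, 97 mm above the bench: 16 mm thick along the pull, 84 mm long across it, 18 mm high, on two 12 mm posts 30 mm either side of its centre, open between them down to the plate. At home it is 65 mm in front of the housing's front face, so fingers fit before and behind the bar from above
- pointer (a point): tip line of the thin red pointer blade (5 mm wide along the pull) that moves with the handle and passes just over the white rail, 56 mm above the bench, level with the handle bar along the pull
- mark_top (a point): centre of the top of the yellow mark clamped around the white rail (12 mm wide along the pull), 52 mm above the bench; x axis parallel to the tensioner's x, so the pull still to do is the pointer's x in this frame (45 to 70 mm at the start, + means not yet pulled far enough)
- wrench: bystander: steel wrench 160 mm long lying on the bench nearest the robot. Origin: middle of its underside
- oil_bottle: bystander: white oil bottle with red cap, 54 mm diameter, 140 mm tall. Origin: centre of its underside
- grease_tin: bystander: tin with blue label, 72 mm diameter, 60 mm tall. Origin: centre of its underside
- screwdriver: bystander: screwdriver 190 mm long lying on the bench. Origin: on its underside, near the middle
- bearing: bystander: steel bearing ring, 52 mm diameter, 16 mm high, lying flat. Origin: centre of its underside
- tape_measure: bystander: yellow tape measure 68 x 36 x 62 mm. Origin: centre of its underside

How it is judged:
By the outcome, as a careful person would: the job done as asked, in the order asked, and still so for the second after the job is handed in, while the arm keeps its last pose, push and grip.
It also fails if it takes over 72 s, if anything falls off the work surface, if the arm or the gripper's body presses on something with over 40 N, if the wrist force passes 120 N, or if a joint passes its speed limit or range.

## Working session

There is one attempt and no reset: what is moved stays moved. The work goes in short steps, Python scripts to look and compute and a tool call to move; the robot and the scene stay as the last step left them, time stands still between calls to the robot, and variables do not carry over. Pictures are saved under pics/ and viewed, at most 10 in all, crops included, and the job is handed in when it is done.

Besides the shell and the picture viewer there is one more tool, called after "Call:" as name(argument=value, ...) on one line, values as JSON. carry_out: Moves the arm, as the interface text tells. Its arguments: {"type":"object","properties":{"steps":{"type":"array","items":{"type":"array"}},"force":{"type":"number"}},"required":["steps"]}

```bash
mkdir -p pics; python3 - <<'E'
from workcell import env
import cv2,numpy as np
s=env.get_state();print(s,env.hold_point_z)
for n in("scene","top"):
    p,d=env.read_camera(n);c=env.get_calibration(n);print(n,c)
    np.savez(f"{n}.npz",p=p,d=d,**{k:np.array(v) for k,v in c.items()})
    cv2.imwrite(f"pics/{n}0.png",p[:,:,::-1])
E
```

```text
{'clock': 0.0, 'joint_pos': array([ 1.09538292e+00,  3.14023674e-01,  4.49582240e-02,  1.30364681e+00,
       -3.25086269e-06,  1.43118728e+00]), 'qvel': array([-0.00111317,  0.00053012,  0.00034908, -0.00087909,  0.00212047,
       -0.00106707]), 'tau': array([ 9.82352722e-04, -4.80622029e+01,  2.98533833e+01,  1.93255325e-02,
       -2.12995114e-04, -6.07149531e-06]), 'tcp_pos': array([0.1892435 , 0.542392  , 0.23038719]), 'orientation': array([-2.88414952e-04,  1.67114319e-01,  9.85937060e-01, -9.13518868e-04]), 'wrist_force': array([ 0.43746635,  0.28597443, -0.56773164]), 'ft_torque': array([-3.93441292e-05, -2.09718727e-02,  3.13111232e-02]), 'grip_force': 0.0, 'finger_gap': 0.08545875750361598} 0.0187
scene {'fx': 480.91154047948737, 'fy': 480.91154047948737, 'cx': 279.45915460449885, 'cy': 204.8921209734429, 'origin': array([ 1.14554409, -0.89853832,  1.08594605]), 'orientation': array([0.88261866, 0.38555079, 0.10534926, 0.24745994])}
top {'fx': 516.3463602539074, 'fy': 516.3463602539074, 'cx': 289.3712998772288, 'cy': 214.52608286857878, 'origin': array([ 0.45357379, -0.00981652,  1.34864164]), 'orientation': array([-0.69962579, -0.04199099,  0.03779828,  0.71227228])}
```

View pics/scene0.png

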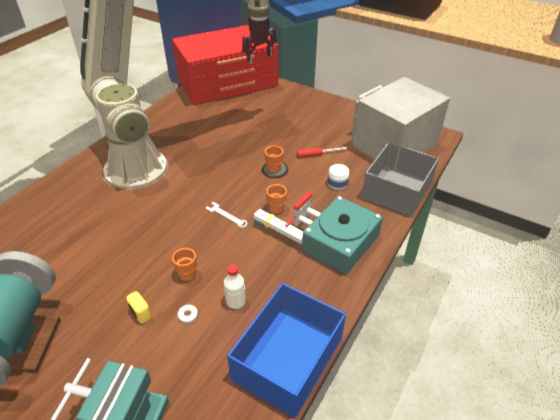

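View pics/top0.png

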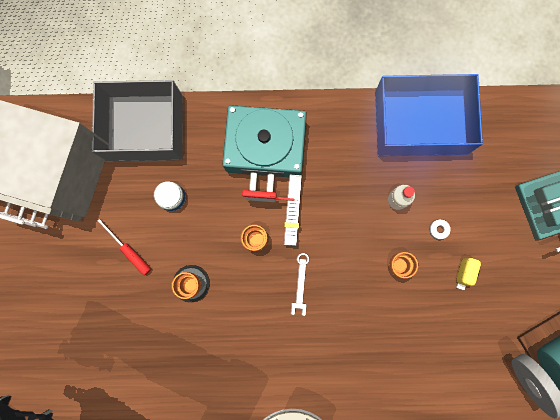

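The scene view shows everything upright. In the top view, the stand with cup_base is at (187,285), cup_a at (255,238), cup_b at (404,265), the red bar at (260,195), the yellow mark at (291,225), and the bottle at (402,197).

```bash
cat > h.py <<'E'
import numpy as np,cv2
from scipy.spatial.transform import Rotation as R
from scipy.optimize import least_squares
def cloud(p,d,c):
    v,u=np.mgrid[:d.shape[0],:d.shape[1]]
    P=np.stack([(u-c["cx"])/c["fx"]*d,-(v-c["cy"])/c["fy"]*d,-d],-1)
    return P@R.from_quat(np.roll(c["orientation"],-1)).as_matrix().T+c["origin"]
def masks(p):
    h=cv2.cvtColor(p,cv2.COLOR_RGB2HSV).astype(int);H,S,V=h[...,0],h[...,1],h[...,2]
    return dict(orange=(H>5)&(H<18)&(S>170)&(V>120),red=((H<4)|(H>174))&(S>170)&(V>90),yellow=(H>24)&(H<34)&(S>150)&(V>120))
def circ(P,r):
    f=least_squares(lambda q:np.hypot(*(P-q).T)-r,P.mean(0),loss="soft_l1",f_scale=.002)
    return f.x,np.sqrt(np.mean(f.fun**2))
def blobs(m,mina):
    n,l,st,ce=cv2.connectedComponentsWithStats(m.astype(np.uint8))
    return [(l==i,ce[i]) for i in range(1,n) if st[i,4]>=mina]
E
python3 - <<'E'
from h import *
for n in("top","scene"):
    z=np.load(n+".npz");p,d=z["p"],z["d"];X=cloud(p,d,z);m=masks(p);print(n)
    for k,a in(("orange",80),("red",15),("yellow",8)):
        for b,ce in blobs(m[k]&(d>0),a):
            P=X[b]
            if P[:,2].max()>.4 or P[:,2].min()<-.1: continue
            zt=np.percentile(P[:,2],95);q=P[P[:,2]>zt-.008]
            print(k,ce.round(),b.sum(),"ztop",zt.round(4),"mean",q.mean(0).round(4),"min",q.min(0).round(3),"max",q.max(0).round(3),*(circ(q[:,:2],.0305) if k=="orange" else ""))
    # tensioner teal direction and bar direction
    if n=="top":
        h=cv2.cvtColor(p,cv2.COLOR_RGB2HSV).astype(int)
        t=(h[...,0]>75)&(h[...,0]<95)&(h[...,1]>80);Q=X[t&(abs(X[...,2]-.085)<.012)&(abs(X[...,1])<.2)][:,:2]
        r=cv2.minAreaRect(Q.astype(np.float32)*1000);print("housing",r)
        w=(h[...,1]<50)&(h[...,2]>170)&(abs(X[...,2]-.05)<.012)&(abs(X[...,1])<.2);w=w&(X[...,0]<.75)&(X[...,0]>.3)
        for b,ce in blobs(w,60): print("white",ce,cv2.minAreaRect(X[b][:,:2].astype(np.float32)*1000),np.median(X[b][:,2]))
        for b,ce in blobs(m["red"],15): print("red",ce,cv2.minAreaRect(X[b][:,:2].astype(np.float32)*1000))
E
```

```text
top
orange [251. 234.] 183 ztop 0.0776 mean [0.5549 0.0955 0.076 ] min [0.517 0.062 0.071] max [0.574 0.114 0.084] [0.54235658 0.0838702 ] 0.0016342964393851428
orange [402. 263.] 197 ztop 0.0798 mean [ 0.4722 -0.2876  0.0772] min [ 0.439 -0.314  0.072] max [ 0.5   -0.25   0.082] [ 0.46863796 -0.28150418] 0.0015081951610966132
orange [183. 283.] 158 ztop 0.0848 mean [0.4236 0.2509 0.0845] min [0.398 0.226 0.08 ] max [0.458 0.268 0.089] [0.42892107 0.25177979] 0.0013836460686904217
red [261. 194.] 218 ztop 0.1094 mean [0.647  0.0702 0.1057] min [0.636 0.03  0.101] max [0.657 0.111 0.113]
red [135. 259.] 363 ztop 0.0291 mean [0.4965 0.3961 0.0251] min [0.46  0.36  0.021] max [0.535 0.433 0.034]
yellow [464. 274.] 10 ztop 0.0609 mean [ 0.4454 -0.4338  0.058 ] min [ 0.434 -0.437  0.056] max [ 0.456 -0.43   0.061]
housing ((790.4876098632812, 56.214725494384766), (197.635009765625, 159.62213134765625), 84.39034271240234)
white [252.88118812 181.23762376] ((687.1030883789062, 88.47699737548828), (14.425995826721191, 44.90566635131836), 84.66364288330078) 0.052604623016367924
white [269.961
[... 949 characters left out ...]
14 0.05  0.07 ] max [0.577 0.117 0.084] [0.54393953 0.08289528] 0.0021741692747664653
orange [185. 264.] 590 ztop 0.0776 mean [ 0.4734 -0.2876  0.0751] min [ 0.439 -0.316  0.07 ] max [ 0.503 -0.252  0.084] [ 0.47040088 -0.28404289] 0.0018648451643520753
red [222.  64.] 5183 ztop 0.2035 mean [-0.1003  0.6317  0.202 ] min [-0.281  0.443  0.196] max [0.223 0.878 0.359]
red [310. 152.] 144 ztop 0.0281 mean [0.4997 0.3915 0.0245] min [0.464 0.354 0.02 ] max [0.535 0.427 0.03 ]
red [302. 200.] 105 ztop 0.1083 mean [0.6496 0.0654 0.1056] min [0.64  0.027 0.101] max [0.66  0.107 0.112]
red [232. 269.] 76 ztop 0.1439 mean [ 0.6426 -0.2901  0.1401] min [ 0.631 -0.302  0.136] max [ 0.655 -0.278  0.145]
```

```bash
cat >> h.py <<'E'
def tr(q): return R.from_quat(np.roll(q,-1))
def go(s,xyz,psi=-5.5,tilt=True):
    "turn (deg) and shift (cm) in tool axes to reach xyz, tool down, tool y at world yaw psi"
    T=tr(s["orientation"]);c,n=np.cos(np.radians(psi)),np.sin(np.radians(psi))
    G=R.from_matrix(np.array([[-n,c,0],[c,n,0],[0,0,-1.]]).T)
    print("turn",(T.inv()*G).as_rotvec(degrees=True).round(2),"shift",(T.inv().apply(np.array(xyz)-s["tcp_pos"])*100).round(2))
E
python3 - <<'E'
from h import *;from workcell import env
s=env.get_state();c=env.get_calibration("wrist");T=tr(s["orientation"])
print(c["fx"],"cam in tool",T.inv().apply(c["origin"]-s["tcp_pos"]),"cam look in tool",(T.inv()*tr(c["orientation"])).apply([[0,0,-1],[1,0,0]]))
z=np.array
for t in([.43,.25,.25],[.43,.19,.25],[.54,.0,.25]):go(s,t)
E
```

```text
321.2961929139494 cam in tool [ 0.06718626  0.00064241 -0.14305596] cam look in tool [[-2.63801964e-01 -2.30735812e-04  9.64576835e-01]
 [-8.86488055e-04  9.99999607e-01 -3.23620578e-06]]
turn [-9.000e-02  5.000e-02  7.626e+01] shift [-32.37 -19.69  -1.92]
turn [-9.000e-02  5.000e-02  7.626e+01] shift [-34.34 -25.35  -1.92]
turn [-9.000e-02  5.000e-02  7.626e+01] shift [-50.99 -39.67  -1.9 ]
```

Call:
carry_out(steps=[[[0,0,9.5],[-4,-2.5,-0.2],0],[[0,0,19],[-8,-5,-0.5],0],[[0,0,28.5],[-12,-7.5,-0.7],0],[[0,0,38],[-16,-10,-1],0],[[0,0,47.5],[-20.5,-12.5,-1.2],0],[[0,0,57],[-25,-15,-1.5],0],[[0,0,66.5],[-29,-17.5,-1.7],0],[[0,0,76.2],[-32.4,-19.7,-1.9],0]], force=30)

```text
clock: 1.1
tcp_pos: [0.4313, 0.2485, 0.25]
orientation: [-0.0, 0.742, 0.67, -0.0]
wrist_force: [-0.1, 0.4, -0.2]
finger_gap: 0.0851
grip_force: 0.0
```

```bash
cat >> h.py <<'E'
def wlook(env,name,save=True):
    for i in range(2):
        s=env.get_state();c=env.get_calibration("wrist");p,d=env.read_camera("wrist")
    if save: cv2.imwrite(f"pics/{name}.png",p[:,:,::-1])
    np.savez(name+".npz",p=p,d=d,**{k:np.array(v) for k,v in c.items()})
    X=cloud(p,d,c);m=masks(p)["orange"]&(d>0)
    print(s["clock"],s["tcp_pos"].round(4))
    for b,ce in blobs(m,200):
        P=X[b];zt=np.percentile(P[:,2],97);q=P[(P[:,2]>zt-.005)]
        f=least_squares(lambda k:np.hypot(*(q[:,:2]-k[:2]).T)-k[2],[*q[:,:2].mean(0),.0305],loss="soft_l1",f_scale=.001)
        print("orange",ce.round(),b.sum(),"ztop",zt.round(4),circ(q[:,:2],.0305),"free",f.x.round(4))
    return s,p,d,c,X
E
python3 - <<'E'
from h import *;from workcell import env
s,p,d,c,X=wlook(env,"w1");go(s,[.543,.0835,.2]);print(s["joint_pos"].round(2))
E
```

```text
1.15 [0.4341 0.2458 0.2501]
orange [274. 193.] 1702 ztop 0.085 (array([0.4310152 , 0.25490469]), np.float64(0.0013521104423196413)) free [0.4306 0.2536 0.0293]
orange [368. 308.] 1222 ztop 0.0781 (array([0.54416039, 0.08754876]), np.float64(0.02771420135161052)) free [0.5454 0.0879 0.0314]
turn [ 0.11  0.13 -0.79] shift [-14.93  12.6    5.07]
[ 0.36  0.16 -0.11  1.3  -0.    2.04]
```

View pics/w1.png

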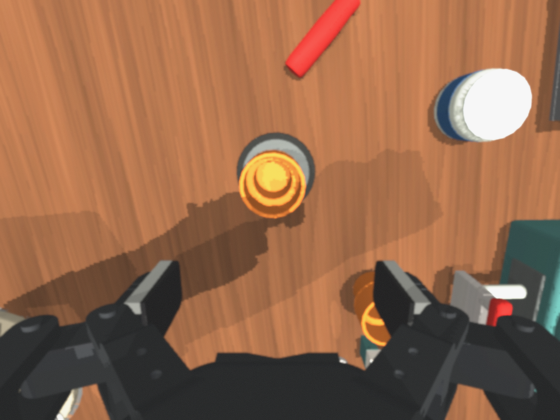

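The base cup's rim is at (272,185) on the stand. cup_a is partly hidden behind a finger at (380,310), and there is nothing else near the grasp.

Call:
carry_out(steps=[[[0,0,0],[-4,3,0.5],0],[[0,0,0],[-9,7,1],0],[[0,0,0],[-13,11,1.5],0],[[0,0,0],[-15,12.5,2],0],[[0,0,0],[-15,12.5,2],0],[[0,0,0],[-15,12.5,2],0],[[0,0,0],[-15,12.5,2],0],[[0,0,0],[-15,12.5,2],0]])

```text
clock: 2.2
tcp_pos: [0.5403, 0.09, 0.2307]
orientation: [0.0, 0.739, 0.673, 0.0]
wrist_force: [-0.7, -0.4, 0.4]
finger_gap: 0.0855
grip_force: 0.0
```

```bash
cat >> h.py <<'E'
def rim(X,d,xy,z):
    "rim centre of a cup near xy with its rim at height z, from depth alone"
    for _ in range(4):
        r=np.hypot(X[...,0]-xy[0],X[...,1]-xy[1]);q=X[(d>0)&(abs(X[...,2]-z)<.006)&(abs(r-.0305)<.012)]
        xy,e=circ(q[:,:2],.0305)
    a=np.degrees(np.arctan2(*(q[:,:2]-xy).T[::-1]));cov=(np.histogram(a,12,(-180,180))[0])
    return xy.round(4),round(e,4),len(q),q[:,2].mean().round(4),cov
def look(env,name,spots):
    s,p,d,c,X=wlook(env,name)
    for q in spots: print(q,*rim(X,d,q[:2],q[2]))
    return s
E
python3 - <<'E'
from h import *;from workcell import env
for n in("top","scene","w1"):
    z=np.load(n+".npz");X=cloud(z["p"],z["d"],z)
    for q in([.543,.0835,.078],[.4695,-.283,.078],[.43,.253,.084]):
        try: print(n,*rim(X,z["d"],q[:2],q[2]))
        except Exception as e: print(n,"none")
s=look(env,"w2",[[.543,.0835,.078]])
go(s,[.543,.0835,.2]);go(s,[.543,.0835,.04])
E
```

```text
top [0.5429 0.0851] 0.0012 124 0.0777 [11 11  9  9  9 11 10 13 11 10  9 11]
top [ 0.4689 -0.2825] 0.0013 141 0.0777 [10 13 12 14 13 13 10  9 12 12 13 10]
top [0.4292 0.2533] 0.0013 146 0.084 [12 11 13 12 12 11  9 14 13 13 13 13]
scene [0.544  0.0836] 0.0024 107 0.0769 [ 5  8  6 12 13  9  6  5 11 11 12  9]
scene [ 0.4703 -0.284 ] 0.0016 135 0.0768 [12  8  9 14 16 15  9 10  9 10 11 12]
scene [0.4299 0.2525] 0.0029 80 0.0828 [ 3  5  8  7  8  7  6  4  5 11 10  6]
w1 [0.5441 0.0868] 0.0012 306 0.0771 [46 59 60  1  0  0  0  0  0  0 66 74]
w1 none
w1 [0.4306 0.2547] 0.0013 902 0.0838 [78 78 80 79 77 74 65 73 78 78 69 73]
2.25 [0.5404 0.0898 0.2307]
orange [100.  20.] 965 ztop 0.0838 (array([0.43273849, 0.25477416]), np.float64(0.0004101211549350034)) free [0.4308 0.2543 0.0286]
orange [133.  19.] 1252 ztop 0.0493 (array([0.43779895, 0.24581207]), np.float64(0.0030839036656442097)) free [0.4311 0.254  0.0215]
orange [159.  40.] 1287 ztop 0.0843 (array([0.43175192, 0.25290396]), np.float64(0.00045785058144089634)) free [0.4306 0.2543 0.0321]
orange [283. 205.] 2555 ztop 0.079 (array([0.54452798, 0.08656401]), np.float64(0.0012541535410174132)) free [0.5446 0.0866 0.0305]
[0.543, 0.0835, 0.078] [0.5445 0.086 ] 0.0013 965 0.0778 [78 84 88 92 82 76 74 78 85 83 75 70]
turn [ 0.03 -0.01  0.15] shift [-0.61  0.32  3.07]
turn [ 0.03 -0.01  0.15] shift [-0.61  0.31 19.07]h.py:12: RuntimeWarning: Mean of empty slice.
  f=least_squares(lambda q:np.hypot(*(P-q).T)-r,P.mean(0),loss="soft_l1",f_scale=.002)
  ret = um.true_divide(
```

Call:
carry_out(steps=[[[0,0,0],[-0.4,0.4,3],0],[[0,0,0],[-0.4,0.4,8],0],[[0,0,0],[-0.4,0.4,13],0],[[0,0,0],[-0.4,0.4,17],0],[[0,0,0],[-0.4,0.4,19.5],0],[[0,0,0],[-0.4,0.4,19.5],0],[[0,0,0],[-0.4,0.4,19.5],0],[[0,0,0],[-0.4,0.4,19.5],60]])

```text
clock: 3.3
tcp_pos: [0.5457, 0.0847, 0.0369]
orientation: [0.001, 0.74, 0.673, 0.001]
wrist_force: [0.3, 0.3, 0.1]
finger_gap: 0.0698
grip_force: 0.0
```

Call:
carry_out(steps=[[[0,0,0],[0,0,0],255],[[0,0,0],[0,0,0],255],[[0,0,0],[0,0,0],255],[[0,0,0],[0,0,0],255],[[0,0,0],[0,0,0],255],[[0,0,0],[0,0,0],255],[[0,0,0],[0,0,-1],255],[[0,0,0],[0,0,-4],255]], force=30)

```text
clock: 4.3
tcp_pos: [0.543, 0.0846, 0.0751]
orientation: [-0.001, 0.74, 0.673, -0.001]
wrist_force: [0.5, 1.3, -0.5]
finger_gap: 0.0654
grip_force: 33.6
```

```bash
python3 - <<'E'
from h import *;from workcell import env
s=env.get_state();print(s["tcp_pos"],s["finger_gap"],s["grip_force"]);go(s,[.5445,.0855,.25]);go(s,[.4306,.2545,.2])
E
```

```text
[0.54303008 0.08457918 0.07512346] 0.06543462332138178 33.611824326217175
turn [-0.16  0.01  0.06] shift [  0.1    0.09 -17.49]
turn [-0.16  0.01  0.06] shift [ 15.85 -12.84 -12.46]
```

Call:
carry_out(steps=[[[0,0,0],[0,0,-4],255],[[0,0,0],[1,-1,-8],255],[[0,0,0],[5,-4,-9.5],255],[[0,0,0],[9,-7.5,-9.5],255],[[0,0,0],[13,-10.5,-9.5],255],[[0,0,0],[15.7,-12.8,-9.5],255],[[0,0,0],[15.7,-12.8,-9.5],255],[[0,0,0],[15.7,-12.8,-9.5],255]])

```text
clock: 5.3
tcp_pos: [0.4322, 0.253, 0.1709]
orientation: [0.0, 0.74, 0.673, 0.0]
wrist_force: [0.0, 1.1, -0.7]
finger_gap: 0.0649
grip_force: 33.6
```

Call:
carry_out(steps=[[[0,0,0],[0,0,0],255],[[0,0,0],[0,0,0],255],[[0,0,0],[0,0,0],255],[[0,0,0],[0,0,0],255],[[0,0,0],[0,0,0],255],[[0,0,0],[0,0,0],255],[[0,0,0],[0,0,0],255],[[0,0,0],[0,0,0],255]])

```text
clock: 6.3
tcp_pos: [0.4317, 0.2531, 0.1703]
orientation: [-0.0, 0.74, 0.673, 0.0]
wrist_force: [-0.4, -0.1, -1.1]
finger_gap: 0.0649
grip_force: 33.6
```

```bash
python3 - <<'E'
from h import *;from workcell import env
s,p,d,c,X=wlook(env,"w3")
for q in([.4306,.2532,.1637+.039],[.4306,.2545,.084]):
  try: print(*rim(X,d,q[:2],q[2]))
  except Exception as e: print(e)
go(s,[.4306,.2532,.086])
E
```

```text
6.35 [0.4318 0.2531 0.1703]
orange [276. 283.] 22135 ztop 0.2117 (array([0.43168911, 0.25511948]), np.float64(0.0014992012807918623)) free [0.4317 0.2557 0.0299]
[0.4317 0.2565] 0.0027 4220 0.2025 [444 457 147 189 551 342 426 246 405 367 164 482]
[0.4303 0.2544] 0.0012 768 0.084 [  0   0   0   0   0  10 118 130 144 139 124 103]
turn [ 0.   -0.    0.07] shift [ 0.   -0.12  8.43]
```

View pics/w3.png

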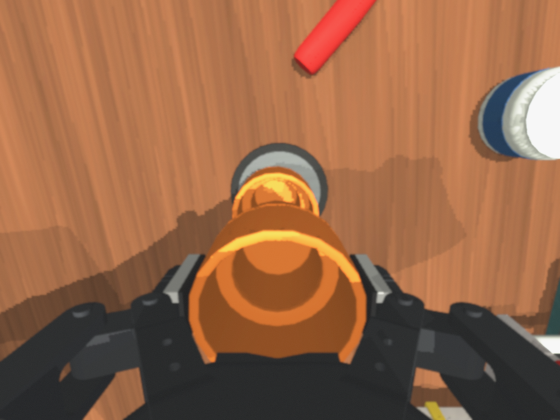

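The held cup fills the lower centre, with its rim at about (277,295). The base rim is just behind it at (276,195), and the offsets come to under 2 mm. Lowering.

Call:
carry_out(steps=[[[0,0,0],[-0.05,-0.1,1.5],255],[[0,0,0],[-0.05,-0.1,3],255],[[0,0,0],[-0.05,-0.1,4],255],[[0,0,0],[-0.05,-0.1,5],255],[[0,0,0],[-0.05,-0.1,6],255],[[0,0,0],[-0.05,-0.1,7],255],[[0,0,0],[-0.05,-0.1,7.8],255],[[0,0,0],[-0.05,-0.1,8.3],255]])

```text
clock: 7.4
tcp_pos: [0.4306, 0.2526, 0.0867]
orientation: [-0.0, 0.74, 0.673, -0.0]
wrist_force: [0.0, -0.3, -0.4]
finger_gap: 0.0649
grip_force: 33.6
```

Call:
carry_out(steps=[[[0,0,0],[0,0,0.1],255],[[0,0,0],[0,0,0.1],255],[[0,0,0],[0,0,0.1],255],[[0,0,0],[0,0,0.1],0],[[0,0,0],[0,0,0.1],0],[[0,0,0],[0,0,0.1],0],[[0,0,0],[0,0,0.1],0],[[0,0,0],[0,0,0.1],0]])

```text
clock: 8.4
tcp_pos: [0.4307, 0.2527, 0.0863]
orientation: [-0.0, 0.74, 0.673, 0.0]
wrist_force: [-0.1, 0.3, 0.9]
finger_gap: 0.085
grip_force: 0.0
```

Call:
carry_out(steps=[[[0,0,0],[0,0,-2],0],[[0,0,0],[0,0,-5],0],[[0,0,0],[0,0,-9],0],[[0,0,0],[0,0,-13],0],[[0,0,0],[0,0,-16],0],[[0,0,0],[0,0,-16],0],[[0,0,0],[0,0,-16],0],[[0,0,0],[0,0,-16],0]])

```text
clock: 9.4
tcp_pos: [0.4299, 0.2523, 0.2449]
orientation: [-0.0, 0.74, 0.673, -0.001]
wrist_force: [0.5, -0.4, 0.2]
finger_gap: 0.0854
grip_force: 0.0
```

```bash
python3 - <<'E'
from h import *;from workcell import env
s=look(env,"w4",[[.4306,.2545,.127],[.4306,.2545,.084]])
go(s,[.47,-.281,.24])
E
```

```text
9.45 [0.43   0.2524 0.245 ]
orange [279. 207.] 3416 ztop 0.1279 (array([0.4310304 , 0.25445353]), np.float64(0.001280938340320781)) free [0.4311 0.2545 0.0304]
[0.4306, 0.2545, 0.127] [0.4309 0.254 ] 0.0013 1252 0.1267 [102 110 121 119 109  99  94  99 105 107  94  93]
[0.4306, 0.2545, 0.084] [0.4351 0.2616] 0.0045 314 0.0841 [13 43 55 44 22  1  4 17 28 36 36 15]
turn [-0.13  0.06  0.06] shift [-52.72   9.04   0.53]
```

The nested rim is at 0.127 m, level and centred, so cup_a is seated. Next is cup_b.

Call:
carry_out(steps=[[[0,0,0],[-5,1,0],0],[[0,0,0],[-11,2,0],0],[[0,0,0],[-17,3,0.1],0],[[0,0,0],[-23,4,0.2],0],[[0,0,0],[-29,5,0.3],0],[[0,0,0],[-35,6,0.4],0],[[0,0,0],[-41,7,0.5],0],[[0,0,0],[-47,8,0.5],0]])

```text
clock: 10.5
tcp_pos: [0.4654, -0.2247, 0.2407]
orientation: [-0.0, 0.74, 0.673, 0.0]
wrist_force: [0.6, 0.9, -0.2]
finger_gap: 0.0849
grip_force: 0.0
```

Call:
carry_out(steps=[[[0,0,0],[-5,1,0],0],[[0,0,0],[-5.7,1,0],0],[[0,0,0],[-5.7,1,0],0],[[0,0,0],[-5.7,1,0],0],[[0,0,0],[-5.7,1,0],0],[[0,0,0],[-5.7,1,0],0],[[0,0,0],[-5.7,1,0],0],[[0,0,0],[-5.7,1,0],0]])

```text
clock: 11.5
tcp_pos: [0.4704, -0.2803, 0.2414]
orientation: [0.0, 0.74, 0.673, 0.0]
wrist_force: [0.1, 0.3, 0.2]
finger_gap: 0.0851
grip_force: 0.0
```

```bash
python3 - <<'E'
from h import *;from workcell import env
s=look(env,"w5",[[.47,-.2825,.078]])
go(s,[.47,-.281,.036])
E
```

```text
11.55 [ 0.4704 -0.2804  0.2413]
orange [279. 200.] 2486 ztop 0.0792 (array([ 0.4704594, -0.2821574]), np.float64(0.001350146523813052)) free [ 0.4705 -0.2822  0.0303]
[0.47, -0.2825, 0.078] [ 0.4705 -0.2824] 0.0013 912 0.0778 [73 85 83 83 80 75 67 71 79 73 73 70]
turn [ 0.01 -0.    0.07] shift [-0.06 -0.04 20.53]
```

Call:
carry_out(steps=[[[0,0,0],[-0.2,0,4],0],[[0,0,0],[-0.2,0,9],0],[[0,0,0],[-0.2,0,14],0],[[0,0,0],[-0.2,0,18],0],[[0,0,0],[-0.2,0,20.5],0],[[0,0,0],[-0.2,0,20.5],0],[[0,0,0],[-0.2,0,20.5],0],[[0,0,0],[-0.2,0,20.5],60]])

```text
clock: 12.6
tcp_pos: [0.4712, -0.2834, 0.0379]
orientation: [0.001, 0.74, 0.673, 0.0]
wrist_force: [-0.1, -1.1, -0.6]
finger_gap: 0.0695
grip_force: 0.0
```

Call:
carry_out(steps=[[[0,0,0],[0,0,0],255],[[0,0,0],[0,0,0],255],[[0,0,0],[0,0,0],255],[[0,0,0],[0,0,0],255],[[0,0,0],[0,0,0],255],[[0,0,0],[0,0,0],255],[[0,0,0],[0,0,-1],255],[[0,0,0],[0,0,-5],255]], force=30)

```text
clock: 13.6
tcp_pos: [0.4684, -0.2811, 0.0851]
orientation: [-0.003, 0.74, 0.673, -0.0]
wrist_force: [-0.3, 0.2, -1.0]
finger_gap: 0.0636
grip_force: 33.5
```

Call:
carry_out(steps=[[[0,0,0],[0,0,-4],255],[[0,0,0],[0,0,-9],255],[[0,0,0],[0,0,-13],255],[[0,0,0],[0,0,-17],255],[[0,0,0],[0,0,-17],255],[[0,0,0],[0,0,-17],255],[[0,0,0],[0,0,-17],255],[[0,0,0],[0,0,-17],255]])

```text
clock: 14.6
tcp_pos: [0.4697, -0.2821, 0.255]
orientation: [-0.001, 0.74, 0.673, -0.0]
wrist_force: [0.0, 0.3, -0.4]
finger_gap: 0.0635
grip_force: 33.6
```

```bash
python3 - <<'E'
from h import *;from workcell import env
s=env.get_state();print(s["tcp_pos"],s["finger_gap"],s["grip_force"])
go(s,[.4308,.2535,.245])
E
```

```text
[ 0.46965068 -0.28210404  0.25503659] 0.06347736019172719 33.57411492615938
turn [-0.11 -0.08  0.06] shift [52.95 -8.95  1.1 ]
```

Call:
carry_out(steps=[[[0,0,0],[5,-1,0],255],[[0,0,0],[11,-2,0],255],[[0,0,0],[17,-3,0.2],255],[[0,0,0],[23,-4,0.4],255],[[0,0,0],[29,-5,0.6],255],[[0,0,0],[35,-6,0.8],255],[[0,0,0],[41,-7,1],255],[[0,0,0],[47,-8,1],255]])

```text
clock: 15.6
tcp_pos: [0.4344, 0.1948, 0.2457]
orientation: [-0.0, 0.74, 0.673, -0.0]
wrist_force: [1.0, 0.7, 0.2]
finger_gap: 0.064
grip_force: 33.5
```

Call:
carry_out(steps=[[[0,0,0],[4,-0.6,1],255],[[0,0,0],[6,-0.9,2],255],[[0,0,0],[6,-0.9,3],255],[[0,0,0],[6,-0.9,3],255],[[0,0,0],[6,-0.9,3],255],[[0,0,0],[6,-0.9,3],255],[[0,0,0],[6,-0.9,3],255],[[0,0,0],[6,-0.9,3],255]])

```text
clock: 16.6
tcp_pos: [0.432, 0.2534, 0.2166]
orientation: [0.0, 0.74, 0.673, 0.0]
wrist_force: [0.6, -0.2, -0.7]
finger_gap: 0.0637
grip_force: 33.5
```

```bash
python3 - <<'E'
from h import *;from workcell import env
s,p,d,c,X=wlook(env,"w6",False);z=s["tcp_pos"][2]
for q in([.4306,.2542,z+.0415],[.4309,.254,.127]):
  try: print(*rim(X,d,q[:2],q[2]))
  except Exception as e: print(e)
go(s,[.4308,.2542,.129])
E
```

```text
16.65 [0.4319 0.2534 0.2165]
orange [276. 281.] 22181 ztop 0.2572 (array([0.43187535, 0.25510495]), np.float64(0.0014719010004884733)) free [0.4319 0.2557 0.0299]
[0.4318 0.2548] 0.0026 6141 0.2567 [ 574  112    0    0  323  627 1023  558  653  629  527 1115]
[0.4309 0.2534] 0.0012 741 0.127 [  0   0   0   0   0  11 114 124 146 135 119  92]
turn [ 0.02 -0.01  0.04] shift [ 0.06 -0.12  8.75]
```

Call:
carry_out(steps=[[[0,0,0],[0,-0.1,1.5],255],[[0,0,0],[0,-0.1,3.5],255],[[0,0,0],[0,-0.1,4.5],255],[[0,0,0],[0,-0.1,5.5],255],[[0,0,0],[0,-0.1,6.5],255],[[0,0,0],[0,-0.1,7.5],255],[[0,0,0],[0,-0.1,8.2],255],[[0,0,0],[0,-0.1,8.7],255]])

```text
clock: 17.7
tcp_pos: [0.4312, 0.2539, 0.1298]
orientation: [0.0, 0.74, 0.673, 0.001]
wrist_force: [-7.3, -2.1, 33.4]
finger_gap: 0.064
grip_force: 36.6
```

Call:
carry_out(steps=[[[0,0,0],[0,0,0.1],255],[[0,0,0],[0,0,0.1],255],[[0,0,0],[0,0,0.1],255],[[0,0,0],[0,0,0.1],255],[[0,0,0],[0,0,0.1],255],[[0,0,0],[0,0,0.1],255],[[0,0,0],[0,0,0.1],255],[[0,0,0],[0,0,0.1],255]])

```text
clock: 18.7
tcp_pos: [0.431, 0.2538, 0.13]
orientation: [0.0, 0.74, 0.673, 0.001]
wrist_force: [-3.3, -0.9, 11.1]
finger_gap: 0.064
grip_force: 34.6
```

Call:
carry_out(steps=[[[0,0,0],[0,0,0],0],[[0,0,0],[0,0,0],0],[[0,0,0],[0,0,0],0],[[0,0,0],[0,0,0],0],[[0,0,0],[0,0,-3],0],[[0,0,0],[0,0,-7],0],[[0,0,0],[0,0,-11],0],[[0,0,0],[0,0,-14],0]])

```text
clock: 19.7
tcp_pos: [0.4311, 0.2538, 0.2701]
orientation: [0.0, 0.74, 0.673, 0.001]
wrist_force: [0.7, -0.4, 0.5]
finger_gap: 0.0853
grip_force: 0.0
```

Call:
carry_out(steps=[[[0,0,0],[0,0,0],0],[[0,0,0],[0,0,0],0],[[0,0,0],[0,0,0],0],[[0,0,0],[0,0,0],0],[[0,0,0],[0,0,0],0],[[0,0,0],[0,0,0],0],[[0,0,0],[0,0,0],0],[[0,0,0],[0,0,0],0]])

```text
clock: 20.7
tcp_pos: [0.4309, 0.2537, 0.2684]
orientation: [0.0, 0.74, 0.673, 0.0]
wrist_force: [-1.1, 0.3, -0.3]
finger_gap: 0.085
grip_force: 0.0
```

```bash
python3 - <<'E'
from h import *;from workcell import env
s=look(env,"w7",[[.4309,.254,.17]])
p,d=env.read_camera("top");c=env.get_calibration("top");np.savez("top2.npz",p=p,d=d,**{k:np.array(v) for k,v in c.items()})
p,d=env.read_camera("scene");c=env.get_calibration("scene");np.savez("scene2.npz",p=p,d=d,**{k:np.array(v) for k,v in c.items()})
X=cloud(p,d,c);print(rim(X,d,[.43,.253],.17))
cv2.imwrite("pics/s2.png",cv2.resize(p[90:260,200:400,::-1],None,fx=3,fy=3))
go(s,[.648,.068,.245])
E
```

```text
20.75 [0.4308 0.2537 0.2684]
orange [277. 211.] 4270 ztop 0.1709 (array([0.4310052 , 0.25549577]), np.float64(0.0012582207460119044)) free [0.431  0.2555 0.0304]
[0.4309, 0.254, 0.17] [0.4309 0.255 ] 0.0013 1453 0.1697 [119 131 138 135 126 119 106 114 127 123 107 108]
(array([0.4306, 0.2526]), np.float64(0.0026), 94, np.float64(0.1686), array([ 6,  6,  8, 13,  9, 11,  5,  5,  8,  9,  8,  6]))
turn [ 0.01 -0.01  0.06] shift [-16.42  23.38   2.34]
```

View pics/s2.png

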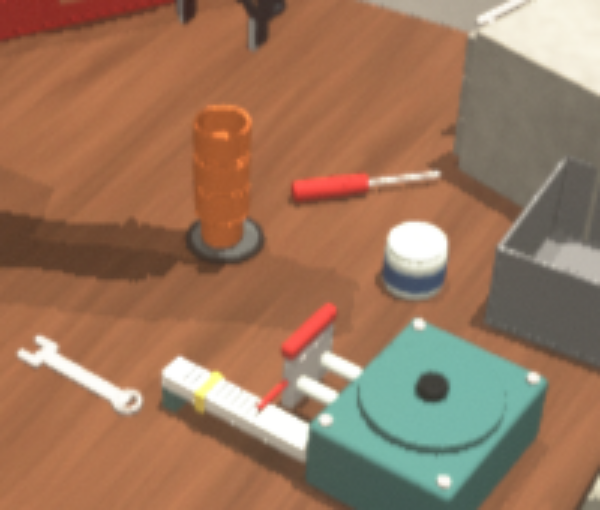

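The stack stands straight on the stand, with its top rim at 0.170 m as expected. The rail with the yellow mark (crop ~(207,392)), the pointer (272,395) and the red bar (310,330) are clear. Next, a closer look with the wrist camera.

Call:
carry_out(steps=[[[0,0,0],[-5,3,0],0],[[0,0,0],[-10,7,0],0],[[0,0,0],[-15,11,0],0],[[0,0,0],[-20,15,0],0],[[0,0,0],[-25,18,0],0],[[0,0,0],[-29,20,0],0],[[0,0,0],[-29,20,0],0],[[0,0,0],[-29,20,0],0]])

```text
clock: 21.9
tcp_pos: [0.6021, -0.0537, 0.268]
orientation: [-0.001, 0.74, 0.673, -0.0]
wrist_force: [0.2, 0.2, 0.1]
finger_gap: 0.0854
grip_force: 0.0
```

Call:
carry_out(steps=[[[0,0,0],[0,0,0],0],[[0,0,0],[0,0,0],0],[[0,0,0],[0,0,0],0],[[0,0,0],[0,0,0],0],[[0,0,0],[0,0,0],0],[[0,0,0],[0,0,0],0],[[0,0,0],[0,0,0],0],[[0,0,0],[0,0,0],0]])

```text
clock: 22.9
tcp_pos: [0.6024, -0.0541, 0.2683]
orientation: [-0.0, 0.74, 0.673, 0.0]
wrist_force: [-0.1, 0.0, -0.8]
finger_gap: 0.0855
grip_force: 0.0
```

```bash
python3 - <<'E'
from h import *;from workcell import env
s,p,d,c,X=wlook(env,"w8");m=masks(p);print(s["orientation"])
for k,zr in(("red",(.09,.12)),("red",(.045,.075)),("yellow",(.045,.07))):
    for b,ce in blobs(m[k]&(d>0)&(X[...,2]>zr[0])&(X[...,2]<zr[1])&(abs(X[...,1])<.15),15):
        P=X[b];print(k,ce.round(),len(P),P.mean(0).round(4),np.percentile(P[:,2],[5,50,95]).round(3),cv2.minAreaRect(P[:,:2].astype(np.float32)*1000))
h=cv2.cvtColor(p,cv2.COLOR_RGB2HSV).astype(int)
w=(h[...,1]<60)&(h[...,2]>150)&(abs(X[...,2]-.05)<.006)&(abs(X[...,1])<.1)
for b,ce in blobs(w,300): print("white",ce,cv2.minAreaRect(X[b][:,:2].astype(np.float32)*1000),np.median(X[b][:,2]))
E
```

```text
22.95 [ 0.6024 -0.0541  0.2683]
[-2.75742564e-05  7.39905347e-01  6.72710989e-01  4.54669400e-05]
red [316.  50.] 1760 [0.6479 0.0708 0.1056] [0.102 0.106 0.107] ((648.7061767578125, 68.94772338867188), (81.32176971435547, 16.072452545166016), 84.46928405761719)
red [310. 106.] 38 [0.6441 0.0268 0.0592] [0.058 0.059 0.061] ((644.4364624023438, 26.707298278808594), (8.96115779876709, 4.353074550628662), 85.73709869384766)
white [349.11395647  39.91549296] ((689.1089477539062, 87.85192108154297), (14.906794548034668, 47.582908630371094), 84.4045639038086) 0.05241931841943076
white [346.66902405  85.42432815] ((685.1900024414062, 44.50477981567383), (15.161608695983887, 46.64394760131836), 84.67457580566406) 0.05231806304871256
white [224.24018265 145.72694064] ((548.3060302734375, -5.045459747314453), (29.344829559326172, 44.21569061279297), 84.2120132446289) 0.0504789158767438
white [310.76813075 146.09431393] ((643.723876953125, -14.228687286376953), (29.39474105834961, 123.88216400146484), 84.4281005859375) 0.05061774848659156
```

View pics/w8.png

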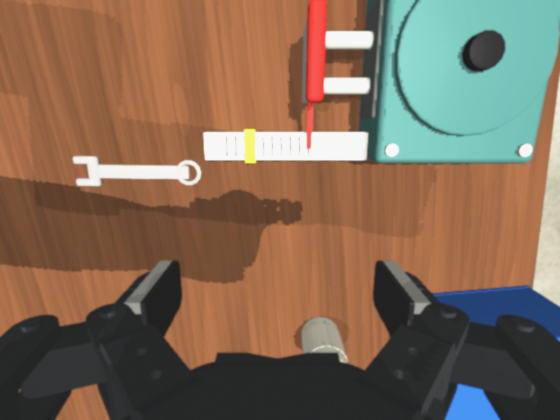

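The wrist view shows the bar at (316,50), the pointer at (310,120–148) and the mark at (249,146). That makes the pull about 64.5 mm, with the tool already aligned to the slide axis. Going to the handle.

Call:
carry_out(steps=[[[0,0,0],[4,1,1],90],[[0,0,0],[9,2.5,2],90],[[0,0,0],[12.7,3.4,4],90],[[0,0,0],[12.7,3.4,8],90],[[0,0,0],[12.7,3.4,11],90],[[0,0,0],[12.7,3.4,12],90],[[0,0,0],[12.7,3.4,12],90],[[0,0,0],[12.7,3.4,12],90]])

```text
clock: 24.0
tcp_pos: [0.6493, 0.069, 0.15]
orientation: [0.001, 0.74, 0.673, 0.001]
wrist_force: [-0.2, 0.4, -0.0]
finger_gap: 0.0546
grip_force: 0.0
```

```bash
python3 - <<'E'
from h import *;from workcell import env
s=env.get_state();print(s["tcp_pos"],s["finger_gap"])
go(s,[.648,.069,.079])
E
```

```text
[0.64933142 0.06897514 0.1500034 ] 0.054584317005899774
turn [ 0.15 -0.02  0.04] shift [-0.01 -0.15  7.1 ]
```

Call:
carry_out(steps=[[[0,0,0],[0,-0.1,2],90],[[0,0,0],[0,-0.1,4],90],[[0,0,0],[0,-0.1,6],90],[[0,0,0],[0,-0.1,7.1],90],[[0,0,0],[0,-0.1,7.1],90],[[0,0,0],[0,-0.1,7.1],90],[[0,0,0],[0,-0.1,7.1],90],[[0,0,0],[0,-0.1,7.1],90]])

```text
clock: 25.0
tcp_pos: [0.6477, 0.0693, 0.078]
orientation: [0.0, 0.74, 0.673, 0.0]
wrist_force: [0.7, -0.4, 0.6]
finger_gap: 0.0554
grip_force: 0.0
```

Call:
carry_out(steps=[[[0,0,0],[0,0,0],255],[[0,0,0],[0,0,0],255],[[0,0,0],[0,0,0],255],[[0,0,0],[0,0,0],255],[[0,0,0],[0,0,0],255],[[0,0,0],[0,0,0],255],[[0,0,0],[0,0,0],255],[[0,0,0],[0,0,0],255]], force=80)

```text
clock: 26.0
tcp_pos: [0.6477, 0.0693, 0.0777]
orientation: [0.0, 0.74, 0.673, 0.0]
wrist_force: [6.0, 0.1, 1.2]
finger_gap: 0.0146
grip_force: 80.6
```

Call:
carry_out(steps=[[[0,0,0],[0,-0.8,0],255],[[0,0,0],[0,-1.8,0],255],[[0,0,0],[0,-2.8,0],255],[[0,0,0],[0,-3.8,0],255],[[0,0,0],[0,-4.8,0],255],[[0,0,0],[0,-5.7,0],255],[[0,0,0],[0,-6.1,0],255],[[0,0,0],[0,-6.3,0],255]])

```text
clock: 27.0
tcp_pos: [0.587, 0.0751, 0.0777]
orientation: [0.002, 0.74, 0.673, 0.002]
wrist_force: [11.7, -0.7, -5.6]
finger_gap: 0.0148
grip_force: 79.7
```

Call:
carry_out(steps=[[[0,0,0],[0,0,0],255],[[0,0,0],[0,0,0],255],[[0,0,0],[0,0,0],255],[[0,0,0],[0,0,0],255],[[0,0,0],[0,0,0],255],[[0,0,0],[0,0,0],255],[[0,0,0],[0,0,0],255],[[0,0,0],[0,0,0],255]])

```text
clock: 28.0
tcp_pos: [0.587, 0.0751, 0.0777]
orientation: [0.001, 0.74, 0.673, 0.002]
wrist_force: [11.4, -1.3, -4.1]
finger_gap: 0.0148
grip_force: 79.8
```

```bash
python3 - <<'E'
from h import *;from workcell import env
s=env.get_state();u=np.array([np.cos(np.radians(5.5)),-np.sin(np.radians(5.5))])
print(s["tcp_pos"],s["wrist_force"],"pulled mm",1e3*(np.array([.6477,.0693])-s["tcp_pos"][:2])@u)
for n in("scene","wrist"):
    c=env.get_calibration(n);p,d=env.read_camera(n);X=cloud(p,d,c);m=masks(p);print(n)
    ok=(d>0)&(abs(X[...,1])<.15)&(X[...,0]>.5)&(X[...,0]<.72)
    for k,a,b in(("red",.052,.075),("red",.08,.115),("yellow",.03,.075)):
        M=m[k]&ok&(X[...,2]>a)&(X[...,2]<b)
        if M.sum()>4:
            P=X[M];U=P[:,:2]@u;print(k,len(P),P.mean(0).round(4),"u",U.mean().round(4),np.percentile(U,[5,50,95]).round(4))
    if n=="scene":cv2.imwrite("pics/s3.png",cv2.resize(p[140:270,220:360,::-1],None,fx=4,fy=4,interpolation=cv2.INTER_CUBIC))
    else: cv2.imwrite("pics/w9.png",p[:,:,::-1])
    print("stack",rim(X,d,[.431,.254],.17) if n=="scene" else "")
E
```

```text
[0.58700879 0.07513483 0.07766488] [11.4304779  -1.32348893 -4.14951523] pulled mm 60.97104117301271
scene
red 42 [0.5862 0.0487 0.1044] u 0.5788 [0.5732 0.5791 0.5848]
stack (array([0.4305, 0.2522]), np.float64(0.0017), 37, np.float64(0.1689), array([5, 4, 8, 8, 0, 0, 0, 0, 0, 0, 4, 8]))
wrist
red 6236 [0.5875 0.0864 0.1056] u 0.5765 [0.5699 0.5765 0.5832]
stack
```

View pics/s3.png

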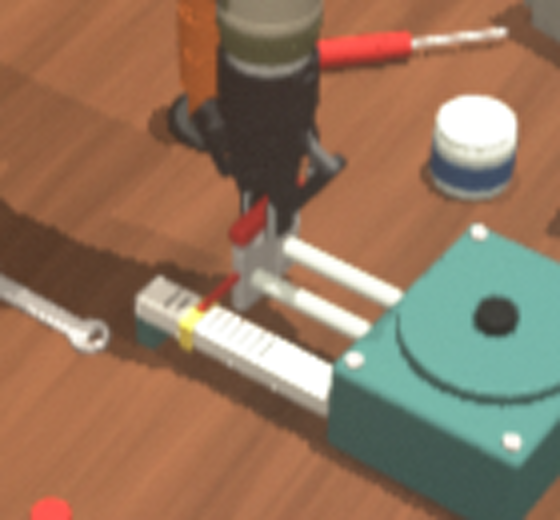

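The pointer's tip is just short of the yellow mark, around (200,310) in the crop, and the bar is firmly held. About 3 mm is left to pull.

Call:
carry_out(steps=[[[0,0,0],[0,-0.1,0],255],[[0,0,0],[0,-0.2,0],255],[[0,0,0],[0,-0.3,0],255],[[0,0,0],[0,-0.3,0],255],[[0,0,0],[0,-0.3,0],255],[[0,0,0],[0,-0.3,0],255],[[0,0,0],[0,-0.3,0],255],[[0,0,0],[0,-0.3,0],255]])

```text
clock: 29.1
tcp_pos: [0.5843, 0.0754, 0.0776]
orientation: [0.002, 0.74, 0.673, 0.002]
wrist_force: [11.4, -0.2, -4.5]
finger_gap: 0.0144
grip_force: 79.7
```

```bash
python3 - <<'E'
from h import *;from workcell import env
a=np.radians(5.5);u=np.array([np.cos(a),-np.sin(a)]);v=np.array([np.sin(a),np.cos(a)])
s=env.get_state();print(s["tcp_pos"],s["wrist_force"][:2],"tcp u",s["tcp_pos"][:2]@u)
def plane(c,z,shape=(420,560)):
    y,x=np.mgrid[:shape[0],:shape[1]];D=np.stack([(x-c["cx"])/c["fx"],-(y-c["cy"])/c["fy"],-np.ones(shape)],-1)@tr(c["orientation"]).as_matrix().T
    return c["origin"]+D*((z-c["origin"][2])/D[...,2])[...,None]
c=env.get_calibration("scene");p,d=env.read_camera("scene")
cv2.imwrite("pics/s4.png",cv2.resize(p[185:240,245:315,::-1],None,fx=8,fy=8,interpolation=cv2.INTER_CUBIC))
h=cv2.cvtColor(p,cv2.COLOR_RGB2HSV).astype(int)
for name,q in(("now",p),("start",np.load("scene2.npz")["p"])):
    h=cv2.cvtColor(q,cv2.COLOR_RGB2HSV).astype(int)
    for k,z,mk in(("red",.057,((h[...,0]<6)|(h[...,0]>172))&(h[...,1]>110)),("yellow",.052,(h[...,0]>22)&(h[...,0]<36)&(h[...,1]>110))):
        P=plane(c,z);U=P[...,:2]@u;V=P[...,:2]@v
        vr=-.0145*np.cos(a)+.6437*np.sin(a)
        M=mk&(abs(V-vr)<(.013 if k=="yellow" else .03))&(U>.54)&(U<.67)
        if k=="red": M&=(V<vr+.028)&(V>vr-.012)
        print(name,k,M.sum(),[(round(float(V[i,j]-vr)*1e3,1),round(float(U[i,j])*1e3,1)) for i,j in np.argwhere(M)][:40], "meanU",U[M].mean() if M.any() else None)
E
```

```text
[0.58427134 0.07540166 0.07763927] [11.38826656 -0.22538606] tcp u 0.5743545393125117
now red 14 [(26.9, 571.3), (21.4, 571.6), (23.3, 574.1), (25.2, 576.5), (14.2, 569.4), (16.0, 571.8), (17.9, 574.3), (19.7, 576.8), (8.8, 569.6), (10.6, 572.1), (12.5, 574.5), (5.3, 572.3), (7.1, 574.8), (-0.1, 572.5)] meanU 0.5729628560867209
now yellow 4 [(4.2, 577.0), (-4.8, 572.3), (-3.0, 574.7), (-1.1, 577.2)] meanU 0.5752830897920524
start red 20 [(24.5, 634.2), (26.4, 636.6), (19.2, 634.3), (21.0, 636.7), (22.9, 639.1), (24.7, 641.6), (13.9, 634.4), (15.7, 636.8), (17.6, 639.2), (19.4, 641.6), (8.6, 634.5), (10.5, 636.9), (12.3, 639.3), (14.1, 641.7), (5.2, 637.0), (7.0, 639.4), (8.8, 641.8), (-0.0, 637.1), (1.8, 639.5), (-3.5, 639.6)] meanU 0.6380694808811942
start yellow 0 [] meanU None
```

View pics/s4.png

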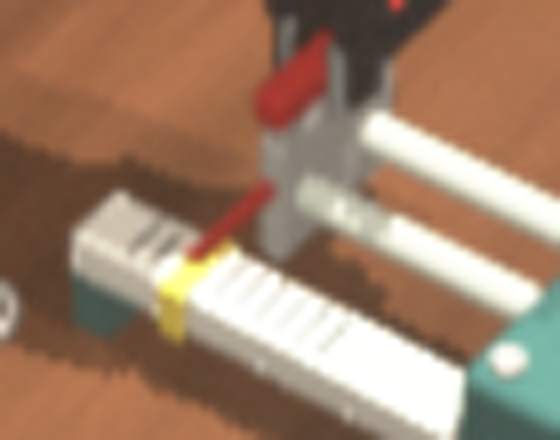

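The pointer tip, at about (195,252) in the crop, lies over the yellow mark. I'll quantify the offset from the unobstructed start images.

```bash
python3 - <<'E'
from h import *
a=np.radians(5.5);u=np.array([np.cos(a),-np.sin(a)]);v=np.array([np.sin(a),np.cos(a)]);vr=-.0145*np.cos(a)+.6437*np.sin(a)
def samp(img,c,z,U,V):
    P=np.concatenate([U[...,None]*u+V[...,None]*v,np.full(U.shape+(1,),z)],-1)
    Q=(P-c["origin"])@tr(c["orientation"]).as_matrix()
    x=c["cx"]+c["fx"]*Q[...,0]/-Q[...,2];y=c["cy"]-c["fy"]*Q[...,1]/-Q[...,2]
    return cv2.remap(img,x.astype(np.float32),y.astype(np.float32),cv2.INTER_LINEAR).astype(float)
g=np.arange(.555,.66,.0005)
for n in("scene2","top2","w8","top"):
    z=np.load(n+".npz");c={k:z[k] for k in z.files}
    r={}
    for k,zz,vs in(("yellow",.052,np.arange(-.010,.0101,.001)),("red",.0575,np.arange(.004 if n!="w8" else 0,.02,.001))):
        U,V=np.meshgrid(g,vr+vs);I=samp(c["p"],c,zz,U,V)
        f=(np.minimum(I[...,0],I[...,1])-I[...,2]) if k=="yellow" else I[...,0]-np.maximum(I[...,1],I[...,2])
        f=f.mean(0);w=np.clip(f-f.max()*.45,0,None);
        if k=="red": w[g<.6]=0
        else: w[g>.6]=0
        r[k]=(w*g).sum()/w.sum()
    print(n,{k:round(x,4) for k,x in r.items()},"pull",round(r["red"]-r["yellow"],4))
E
```

```text
scene2 {'yellow': np.float64(0.5744), 'red': np.float64(0.6379)} pull 0.0635
top2 {'yellow': np.float64(0.573), 'red': np.float64(0.6376)} pull 0.0646
w8 {'yellow': np.float64(0.5741), 'red': np.float64(0.6384)} pull 0.0643
top {'yellow': np.float64(0.573), 'red': np.float64(0.6376)} pull 0.0646
```

```bash
python3 -c "
from workcell import env
print(env.hand_in())"
```

```text
the job is handed in; nothing more can be done
None
```

I nested both stray cups into one upright, fully seated stack of three on the stand, then pulled the handle out about 64 mm and handed in at 29 s with the gripper still holding the pointer over the yellow mark, within about 1 mm of its centre by measurement; the judge's verdict wasn't shown.

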